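Release the folding stay and close the pantry box

ROBOT

A 6-joint arm with a two-finger parallel gripper is mounted at the origin on a cart in front of the work surface, level with it; the furniture and walls round the work are solid. World frame = base frame: x ahead of the robot, y to its left, z up, the work surface at z = 0. Lengths are in m, angles in degrees, forces in N, time in s.
With the tool pointing down it reaches from about 0.25 to 0.725 m from the base axis. Payload 4 kg.
Tool frame: the origin (TCP) lies midway between the tips of the shut fingers; the grasp point (between the pads) lies robot.hold_point_z behind it (robot.hold_point_z is the distance from the TCP to the grasp point, in m); z points along the fingers, y is the line along which they close (so a half turn about z gives the same grasp; the last joint's range is limited). The gripper opens to 85 mm and grips with 20 to 120 N. Pads are 22 mm wide; open, the fingers measure 114 mm over their backs; the gripper's body (76 mm by 85 mm) begins 54 mm behind the grasp point. The pads swing forward as they close: fully open they stand 13 mm farther back than shut.
Start: joints at [-68.125, 13.785, 0.286, 76.501, 0, 90], TCP at [0.186, -0.464, 0.2] pointing down, gripper open.
Joint ranges: [-155.79, 155.79], [-60.16, 107.12], [-62.33, 73.08], [-114, 123.19], [-81.49, 82.49], [-180, 180]. Speed limits (degrees/s): [159.86, 159.86, 180, 180, 180, 180].

INTERFACE

Orientations are given as [roll, pitch, yaw] about the fixed x, y, z axes, in that order (R = Rz(yaw) Ry(pitch) Rx(roll)).
In Python, from bench import robot, capture, camera_info, ticket gives the robot as it stands.
- The arm moves only by the tool step_arm, never from a script. Its argument "increments" is a list that holds one entry, the list of rows, each a list of 6 numbers: the shift along the tool's x, y, z in m, then the turn, a rotation vector about the tool's x, y, z in rad. In form: [[[x, y, z, wx, wy, wz], ...]]. A call has 1 to 5 rows; each row is the pose to reach, as a shift and turn from the pose commanded when the call began, along the tool's axes at that moment; what a row does not reach only later rows make up. A row lasts 1/12 s, in which the tool goes at most 41.7 mm and 7.16 degrees, less where a joint would pass 70% of its speed; a pose out of reach is approached as far as the arm can. A call with a gripper value outside its range is refused whole. "jaw" is the finger opening in m, from 0 to 0.0854, set as the call begins (left out, the last holds). The fingers move at their own pace and stop on an object; "squeeze" is the grip in N (left out, the last holds). Time passes only in rows, so rows that repeat a pose let the fingers close. It gives the time, the measured TCP pose, the force, the opening and the grip force at its end, in the units of the state.
- robot.sense(): the state, without advancing time (a new reading comes with each control period).
- capture(name): name is "scene" or "top" or "wrist"; returns the picture (384x512x3 uint8, red, green, blue); there is no depth.
- camera_info(name): a dict with "fx", "fy", "cx", "cy" (pixels), "camera_from_world" (4x4, takes a point from world to camera coordinates); the wrist camera has in their place "T_tool_cam" (4x4, takes a point from camera to tool coordinates, whose origin is the TCP and whose axes are the flange's). Camera axes: x right, y down, z forward; pixel columns grow to the right and rows downward; lengths in m; the calibration is good to about 2 mm. A picture is of the moment at which its call begins: read the wrist's pose just before it. camera_info takes no time and is no camera call.
- ticket.hand_in(): hands the job in; it is judged then, once.
The state is a dict: "clock": time; "joint_pos": joint angles; "qvel": joint speeds; "effort": joint torques, N m; "ee_pos": TCP position; "tool_rot": TCP orientation; "wrist_force": force on the tool from outside, world axes, zero at the start; "ft_torque": the same for the moment, N m; "gripper_width": opening from 0.0 (shut) to 1.0 (fully open); "finger_force": force on a finger pad.
Only numpy, scipy, OpenCV 4.12 (cv2) and the standard library are available. Lean on these libraries where they do the work, as an engineer would, in place of code of your own. Each camera call takes 0.05 s, during which the arm holds its last target. There are 200 camera calls.

TASK

Close the wooden pantry box. Its lid is propped open by a folding stay whose knee is locked past centre: lift the knee up and towards the front of the box by its small wooden knob until it has gone clearly past centre and the stay can fold, let go, then lower the lid gently until it is fully shut, without letting it slam. Leave the mug and the two mills where they stand.

Things in the scene. Friction and masses are not known exactly. Their poses are not given: they have to be found in the camera images.
- pantry_box: Open-topped wooden box, fixed, 214 deep (x) x 300 wide (y) x 128 mm high, walls 12 mm. Origin: centre of its underside. Its front, with five vent holes, looks along its own -x; x runs to the hinged back, y to its left, z up. The stay is inside the wall at -y. Garlic and a lemon lie in it. Nothing hangs over it, but a wall cabinet (underside 0.6 m up, x over 0.58, y under 0.17) is near.
- stay_knob (a point): Centre of the pale wooden release knob, a stubby round grip 18 mm thick and 24 mm long on a flat stem, standing out from the stay's knee up and towards the box's front. Locked, it is 60 mm above the rim and 68 mm in front of the hinge line; in the box's y at -0.128 m (16 mm clear inside the wall). It moves on a 92 mm circle about stay_foot, about the box's y axis.
- stay_foot (a point): Pivot of the stay's lower arm on the inside of the box wall, 26 mm below the rim, 100 mm in front of the hinge line.
- lid_hinge (a point): Middle of the lid's hinge line, which runs along the box's y at the top of the back wall, 128 mm above the worktop.
- lid_lip (a point): Middle of the lid's free edge, at half its 14 mm thickness, 222 mm from the hinge line. The lid is 310 mm wide, 0.45 kg. Open, it stands 100 degrees from shut, leaning a little back, its underside to the front. Pushed from behind near the lip it comes forward and down; shut, its upper face is 142 mm above the worktop.
- stay_arm (a joint): Angle (rad) of the stay's steel lower arm about stay_foot: 0 locked, growing as knee and knob are lifted up and to the front; 0.11 is dead centre, past which the stay can fold; 2.29 when the lid is shut. Its stiff pivot (under 1 N at the knob) keeps the knee where it is left. Lifted on, it draws the lid down too (0.17 rad at 0.57; about 5 N).
- lid (a joint): Lid angle (rad): 0 standing open with the stay locked, 1.745 (100 degrees) shut. It cannot be closed while the knee is not past centre; raising the knee through dead centre tips the lid back 0.01 first. Its friction hinge (0.62 N m) keeps the lid where it is left, so it must be brought down all the way: 1 to 5 N at the lip, plus the stay.
- mug: White patterned mug, 87 mm wide, 96 mm high, on the worktop to the right of the box. Origin: centre of its underside. Leave it alone.
- pepper_mill: Dark turned mill, 55 mm wide, 165 mm high, behind the box to the right. Origin: centre of its underside. Leave it alone.
- salt_mill: Light turned mill, 55 mm wide, 140 mm high, behind the box to the right. Origin: centre of its underside. Leave it alone.

How it is judged:
By the outcome, as a careful person would: the job done as asked, in the order asked, and still so for the second after the job is handed in, with the robot touching nothing.
It also fails if it takes over 53 s, if anything falls off the work surface, if the arm or the gripper's body presses on something with over 40 N, if the wrist force passes 120 N, or if a joint passes its speed limit or range.

## Working session

There is one attempt and no reset: what is moved stays moved. The work goes in short steps, Python scripts to look and compute and a tool call to move; the robot and the scene stay as the last step left them, time stands still between calls to the robot, and variables do not carry over. Pictures are saved under pics/ and viewed, at most 10 in all, crops included, and the job is handed in when it is done.

Besides the shell and the picture viewer there is one more tool, called after "Call:" as name(argument=value, ...) on one line, values as JSON. step_arm: Moves the arm, as the interface text tells. Its arguments: {"type":"object","properties":{"increments":{"type":"array","items":{"type":"array","items":{"type":"array","items":{"type":"number"}}}},"jaw":{"type":"number"},"squeeze":{"type":"number"}},"required":["increments"]}

```bash
mkdir -p pics; ls; python3 - <<'E'
from bench import robot,capture,camera_info
import cv2,json,numpy as np
for n in("scene","top"):
    im=capture(n); cv2.imwrite(f"pics/{n}0.png",cv2.resize(im[:,:,::-1],(800,600),interpolation=cv2.INTER_CUBIC))
    c=camera_info(n); print(n,c["fx"],c["fy"],c["cx"],c["cy"]);print(np.round(c["camera_from_world"],4).tolist())
print(robot.sense(),robot.hold_point_z)
print(camera_info("wrist"))
E
```

```text
pics
scene 383.08590872169174 383.08590872169174 262.48207821510726 189.08151880583046
[[-0.4294, -0.9031, -0.0003, 0.4256], [-0.5857, 0.2787, -0.7611, 0.46], [0.6874, -0.3267, -0.6487, 0.9882], [0.0, 0.0, 0.0, 1.0]]
top 379.9309836863414 379.9309836863414 251.89044531262533 194.5585248948323
[[-0.0189, -0.9998, -0.006, 0.2111], [-0.9845, 0.0197, -0.1742, 0.593], [0.1743, 0.0026, -0.9847, 1.328], [0.0, 0.0, 0.0, 1.0]]
{'clock': 0.1, 'joint_pos': array([-6.81251846e+01,  1.38282234e+01,  2.23944004e-01,  7.65030273e+01,
        5.72253034e-04,  8.99985007e+01]), 'qvel': array([ 0.01301279, -0.04656728,  0.15194343, -0.02789919,  0.07836715,
        0.00425641]), 'effort': array([ 6.85898121e-04, -3.73139048e+01,  2.53009343e+01,  1.08544136e-02,
       -3.26548286e-05, -9.40998852e-07]), 'ee_pos': array([ 0.18606482, -0.46343032,  0.1990158 ]), 'tool_rot': array([-1.79892693e+02, -5.75060003e-04,  2.18763136e+01]), 'wrist_force': array([-0.32024127, -0.13352248,  0.50246255]), 'ft_torque': array([ 0.00406502, -0.0493918 ,  0.02064621]), 'finger_force': 0.0, 'gripper_width': 1.0022240900846087} 0.0187
{'fx': 296.5514900425283, 'fy': 296.5514900425283, 'cx': 247.1530096589919, 'cy': 191.89847591046802, 'T_tool_cam': array([[-2.51578790e-04, -9.61158291e-01, -2.75997603e-01,
         7.06830874e-02],
       [ 9.99999913e-01, -1.49828803e-04, -3.89748210e-04,
         3.21658474e-04],
       [ 3.33257333e-04, -2.75997677e-01,  9.61158245e-01,
        -1.73720137e-01],
       [ 0.00000000e+00,  0.00000000e+00,  0.00000000e+00,
         1.00000000e+00]])}
```

View pics/scene0.png

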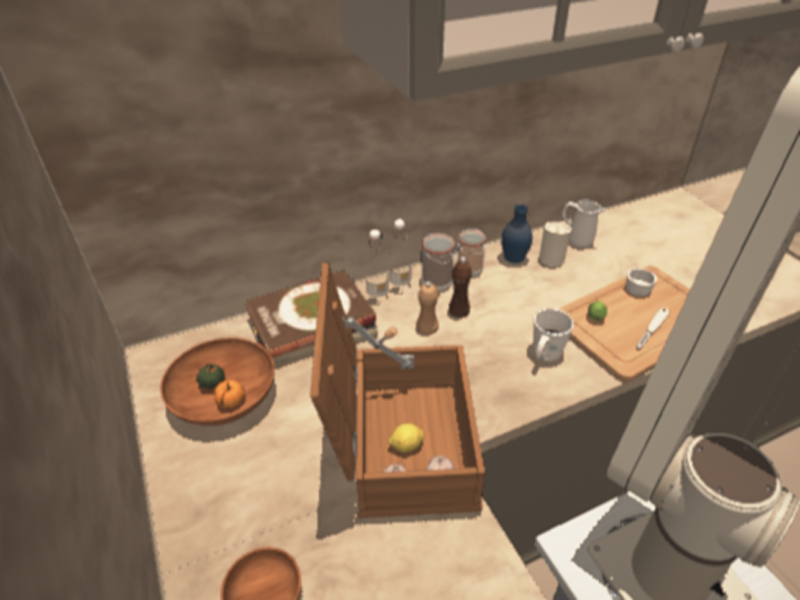

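View pics/top0.png

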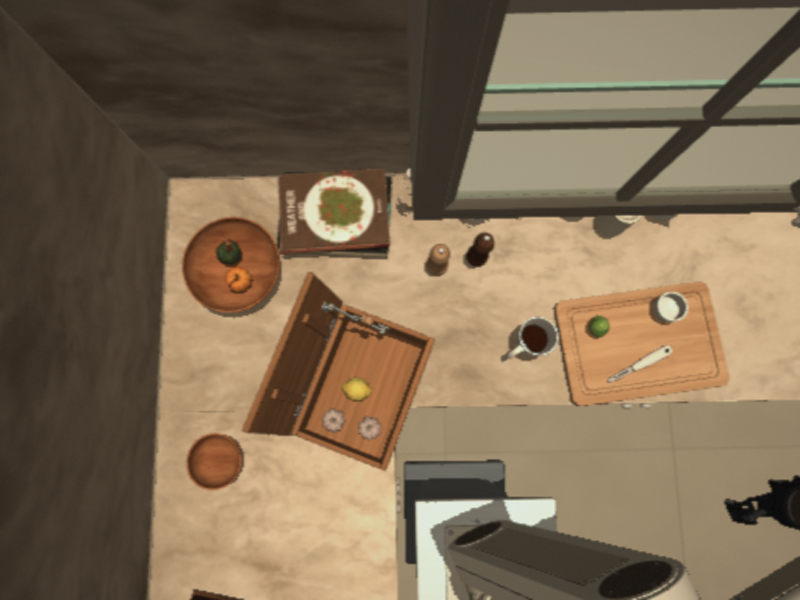

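```bash
cat > h.py <<'E'
import numpy as np,cv2
from scipy.optimize import least_squares
from scipy.spatial.transform import Rotation as R
from bench import robot,capture,camera_info
def proj(n,P):
    c=camera_info(n); T=np.array(c["camera_from_world"]); P=np.atleast_2d(P)
    q=P@T[:3,:3].T+T[:3,3]; return np.c_[c["fx"]*q[:,0]/q[:,2]+c["cx"],c["fy"]*q[:,1]/q[:,2]+c["cy"]]
def box(p,L):  # box->world, p=(x,y,yawrad)
    L=np.atleast_2d(L); c,s=np.cos(p[2]),np.sin(p[2])
    return np.c_[p[0]+c*L[:,0]-s*L[:,1],p[1]+s*L[:,0]+c*L[:,1],L[:,2]]
E
python3 - <<'E'
from h import *
k=1.5625
a,b,z=.107,.15,.128
L=np.array([[-a,-b,z],[-a,b,z],[a,b,z],[a,-b,z],[-a,b,0]])
top=np.array([[434,338],[388,468],[296,433],[343,305]])/k
sc=np.array([[464,347],[481,472],[357,478],[360,348],[478,510]])/k
f=lambda p:np.r_[(proj("top",box(p,L[:4]))-top).ravel(),(proj("scene",box(p,L))-sc).ravel()]
r=least_squares(f,[.45,.35,1.2]); print(r.x,np.degrees(r.x[2]));print(np.round(f(r.x).reshape(-1,2),1))
# crops
for n,(u,v) in dict(top=(225,225),scene=(258,240)).items():
    im=capture(n)[v-75:v+75,u-100:u+100,::-1] if 0 else capture(n)[v-85:v+85,u-105:u+105,::-1]
    cv2.imwrite(f"pics/{n}c.png",cv2.resize(im,None,fx=3.5,fy=3.5,interpolation=cv2.INTER_CUBIC)); 
kn=np.array([[a-.068,-.128,z+.06],[a-.1,-.128,z-.026],[a+.007,0,z]])
for n in("top","scene"): print(n,proj(n,box(r.x,kn))*k)
print(box(r.x,kn))
E
```

```text
[0.40895386 0.26574548 1.18317567] 67.79097229365192
[[ 0.8 -0.2]
 [-1.7  1.8]
 [-3.1  0. ]
 [ 0.7 -1.3]
 [-0.4 -2.8]
 [ 3.1 -0.6]
 [-0.6 -0.4]
 [-1.3 -0.7]
 [ 1.3  1.1]]
top [[367.80684554 319.06869417]
 [383.0682007  329.95226316]
 [315.08533525 365.57830082]]
scene [[391.36500871 331.69440598]
 [408.02154321 361.69725682]
 [353.3077097  405.53496367]]
[[0.54219916 0.25346982 0.188     ]
 [0.53010358 0.22384387 0.102     ]
 [0.45204434 0.37128794 0.128     ]]
```

View pics/topc.png

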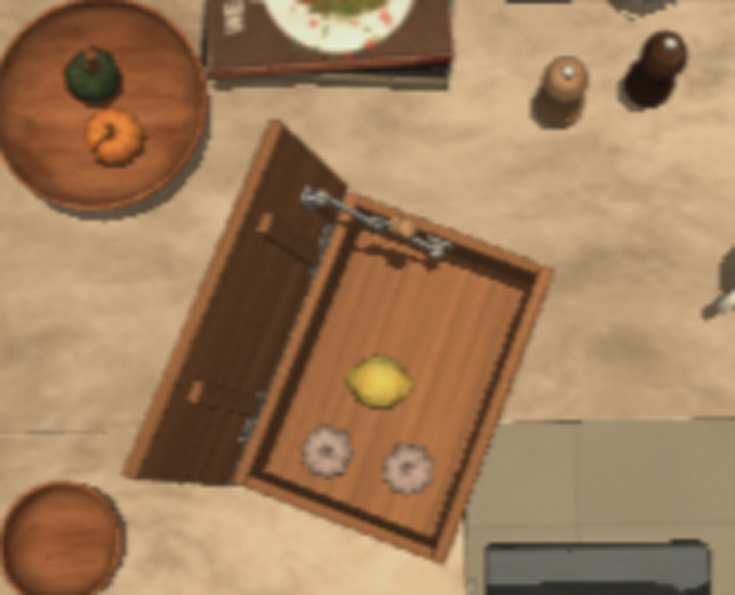

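View pics/scenec.png

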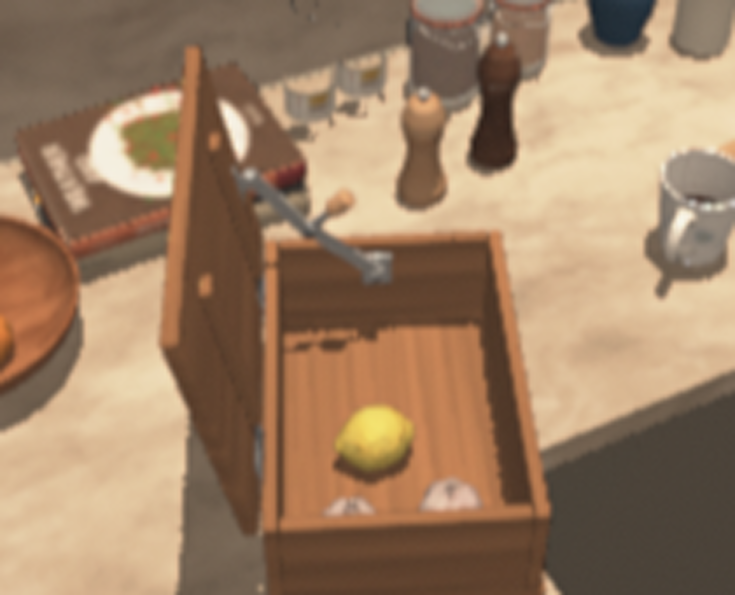

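```bash
python3 - <<'E'
from h import *
a,b,z=.107,.15,.128
L=np.array([[-a,-b,z],[-a,b,z],[a,b,z],[a,-b,z],[a-.068,-.128,z+.06]])
t=lambda P,o:(np.array(P)+.5)/3.5-.5+np.array(o)
top=t([[551,268],[442,560],[240,483],[349,194],[403,229]],(120,140))
sc=t([[499,234],[548,515],[264,528],[264,241],[342,201]],(153,155))
w=np.array([1,1,.5,1,1.])[:,None]
f=lambda p:np.r_[(w*(proj("top",box(p,L))-top)).ravel(),(w*(proj("scene",box(p,L))-sc)).ravel()]
r=least_squares(f,[.41,.27,1.2],loss="soft_l1"); p=r.x;print(p,np.degrees(p[2]));print(np.round(f(p).reshape(-1,2),1))
# triangulate knob
A=lambda X:np.r_[(proj("top",X)-top[4]).ravel(),(proj("scene",X)-sc[4]).ravel()]
k=least_squares(A,[.54,.25,.19]);print("knob tri",k.x,k.fun,"model",box(p,L[4]))
th=np.radians(100);
for n in("top","scene"): print(n,(proj(n,box(p,[[a-.222*np.cos(th),y,z+.222*np.sin(th)] for y in(-.155,.155)]))+.5-np.array((120,140) if n=="top" else (153,155)))*3.5)
E
```

```text
[0.40806053 0.26867892 1.18643021] 67.97744349724007
[[ 0.6  0.1]
 [-0.1  1.9]
 [-1.3 -0. ]
 [-0.2 -0.9]
 [-0.4 -0.6]
 [ 0.5 -1.8]
 [ 1.1  0.2]
 [-0.4  0.4]
 [ 0.1 -0.9]
 [-0.8  0.7]]
knob tri [0.53869613 0.25528684 0.19267804] [-0.00718242 -0.00394622  0.00751811  0.00099015] model [[0.54134507 0.25683697 0.188     ]]
top [[283.45295767 122.73760657]
 [133.69927401 482.8621039 ]]
scene [[200.36422928  42.38235237]
 [177.81897549 343.66442155]]
```

Call:
step_arm(increments=[[[0.03,-0.023,-0.01,0,0,0],[0.06,-0.046,-0.02,0,0,0],[0.09,-0.069,-0.03,0,0,0],[0.12,-0.092,-0.04,0,0,0],[0.15,-0.115,-0.05,0,0,0]]], jaw=0.06, squeeze=25)

```text
clock: 0.62
ee_pos: [0.2829, -0.2998, 0.2501]
tool_rot: [-180.0, -0.0, 21.8]
wrist_force: [1.0, -0.6, 1.1]
gripper_width: 0.702
finger_force: 0.0
```

```bash
cat >> h.py <<'E'
def rel(pos,rpy,n=None):
    "rows to reach a world pose from now, tool axes"
    s=robot.sense(); R0=R.from_euler("xyz",s["tool_rot"],degrees=True)
    d=R0.inv().apply(np.array(pos)-s["ee_pos"]); w=(R0.inv()*R.from_euler("xyz",rpy,degrees=True)).as_rotvec()
    print("clock %.2f"%s["clock"],"ee",np.round(s["ee_pos"],4),"rpy",np.round(s["tool_rot"],1),"q",np.round(s["joint_pos"],1),"F",np.round(s["wrist_force"],1),"w %.2f"%s["gripper_width"])
    print("shift",np.round(d,4),"turn",np.round(w,3),"rows>=",np.linalg.norm(d)/.0417,np.degrees(np.linalg.norm(w))/7.16)
E
python3 -c "
from h import *
rel([.54,.256,.27],[180,0,-112])"
```

```text
clock 0.62 ee [ 0.2829 -0.2998  0.2501] rpy [-180.    -0.    21.8] q [-46.7   2.8  -5.3  82.    0.  111.5] F [ 1.  -0.6  1.1] w 0.70
shift [ 0.4452 -0.4205 -0.0198] turn [-0.     0.     2.335] rows>= 14.693132579613371 18.68914597646725
```

Call:
step_arm(increments=[[[0.022,-0.021,-0.002,0,0,-0.12],[0.044,-0.042,-0.004,0,0,-0.24],[0.066,-0.063,-0.006,0,0,-0.36],[0.088,-0.084,-0.008,0,0,-0.48],[0.11,-0.105,-0.01,0,0,-0.6]]])

```text
clock: 1.03
ee_pos: [0.3458, -0.1615, 0.2599]
tool_rot: [180.0, -0.0, 56.6]
wrist_force: [0.3, 0.7, -0.4]
gripper_width: 0.702
finger_force: 0.0
```

```bash
python3 -c "
from h import *
rel([.5,.17,.27],[180,0,90])"
```

```text
clock 1.03 ee [ 0.3458 -0.1615  0.2599] rpy [180.   -0.   56.6] q [-25.   -0.9  -7.6  83.3   0.   98.4] F [ 0.3  0.7 -0.4] w 0.70
shift [ 0.3616 -0.0538 -0.0101] turn [ 0.    -0.    -0.583] rows>= 8.770050974759062 4.66671771662172
```

Call:
step_arm(increments=[[[0.03,-0.003,-0.002,0,0,-0.12],[0.06,-0.006,-0.004,0,0,-0.24],[0.09,-0.009,-0.006,0,0,-0.36],[0.12,-0.012,-0.008,0,0,-0.48],[0.15,-0.015,-0.01,0,0,-0.6]]])

```text
clock: 1.45
ee_pos: [0.4168, -0.0284, 0.2699]
tool_rot: [180.0, 0.0, 91.0]
wrist_force: [0.4, -0.2, -0.3]
gripper_width: 0.707
finger_force: 0.0
```

Call:
step_arm(increments=[[[0.025,0.014,0,0,0,-0.12],[0.05,0.028,0,0,0,-0.24],[0.075,0.042,0,0,0,-0.36],[0.1,0.056,0,0,0,-0.48],[0.12,0.065,0,0,0,-0.6]]])

```text
clock: 1.87
ee_pos: [0.4809, 0.0927, 0.2694]
tool_rot: [-180.0, -0.0, 125.4]
wrist_force: [0.1, 0.5, -0.1]
gripper_width: 0.703
finger_force: 0.0
```

Call:
step_arm(increments=[[[0,0,0,0,0,-0.12],[0,0,0,0,0,-0.24],[0,0,0,0,0,-0.36],[0,0,0,0,0,-0.48],[0,0,0,0,0,-0.6]]])

```text
clock: 2.28
ee_pos: [0.48, 0.0909, 0.2694]
tool_rot: [-180.0, -0.0, 159.7]
wrist_force: [0.1, -0.4, -0.2]
gripper_width: 0.705
finger_force: 0.0
```

Call:
step_arm(increments=[[[0,0,0,0,0,-0.12],[0,0,0,0,0,-0.24],[0,0,0,0,0,-0.36],[0,0,0,0,0,-0.48],[0,0,0,0,0,-0.6]]])

```text
clock: 2.7
ee_pos: [0.48, 0.0908, 0.2696]
tool_rot: [-180.0, -0.0, -165.9]
wrist_force: [0.2, -0.9, -0.3]
gripper_width: 0.7
finger_force: 0.0
```

Call:
step_arm(increments=[[[0,0,0,0,0,-0.12],[0,0,0,0,0,-0.24],[0,0,0,0,0,-0.36],[0,0,0,0,0,-0.48],[0,0,0,0,0,-0.6]]])

```text
clock: 3.12
ee_pos: [0.48, 0.0908, 0.2695]
tool_rot: [180.0, -0.0, -131.5]
wrist_force: [0.1, -0.5, 0.0]
gripper_width: 0.704
finger_force: 0.0
```

```bash
python3 -c "
from h import *
rel([.54,.256,.26],[180,0,-112])"
```

```text
clock 3.12 ee [0.48   0.0908 0.2695] rpy [ 180.    -0.  -131.5] q [ 10.7  11.4   7.6  86.2   0.  -37.8] F [ 0.1 -0.5  0. ] w 0.70
shift [-0.1635  0.0646  0.0095] turn [ 0.    -0.    -0.341] rows>= 4.221693113105486 2.7260215699881956
```

Call:
step_arm(increments=[[[-0.034,0.013,0.002,0,0,-0.07],[-0.068,0.026,0.004,0,0,-0.14],[-0.102,0.039,0.006,0,0,-0.21],[-0.136,0.052,0.008,0,0,-0.28],[-0.1635,0.0646,0.0095,0,0,-0.341]]])

```text
clock: 3.53
ee_pos: [0.5417, 0.2577, 0.2595]
tool_rot: [180.0, -0.0, -112.1]
wrist_force: [0.2, 0.5, -0.7]
gripper_width: 0.702
finger_force: 0.0
```

```bash
cat >> h.py <<'E'
def wproj(X):
    s=robot.sense(); c=camera_info("wrist"); R0=R.from_euler("xyz",s["tool_rot"],degrees=True)
    t=R0.inv().apply(np.atleast_2d(X)-s["ee_pos"]); T=np.linalg.inv(c["T_tool_cam"]); q=t@T[:3,:3].T+T[:3,3]
    return np.c_[c["fx"]*q[:,0]/q[:,2]+c["cx"],c["fy"]*q[:,1]/q[:,2]+c["cy"]]
E
python3 -c "
from h import *
rel([.54,.256,.205],[180,0,-112])
print(wproj([[.54,.256,.188],[.54,.256,.193],[.545,.256,.19],[.54,.261,.19]])*1.5625)
cv2.imwrite('pics/w1.png',cv2.resize(capture('wrist')[:,:,::-1],(800,600),interpolation=cv2.INTER_CUBIC))"
```

```text
clock 3.53 ee [0.5417 0.2577 0.2595] rpy [ 180.    -0.  -112.1] q [ 25.4  25.   25.   90.    0.  -42.5] F [ 0.2  0.5 -0.7] w 0.70
shift [0.0022 0.0009 0.0545] turn [ 0.    -0.    -0.002] rows>= 1.307406781680938 0.015726424806962548
[[388.93336869 294.82042398]
 [388.99294103 297.28648997]
 [380.46513721 299.12141884]
 [392.38246648 303.94728355]]
```

View pics/w1.png

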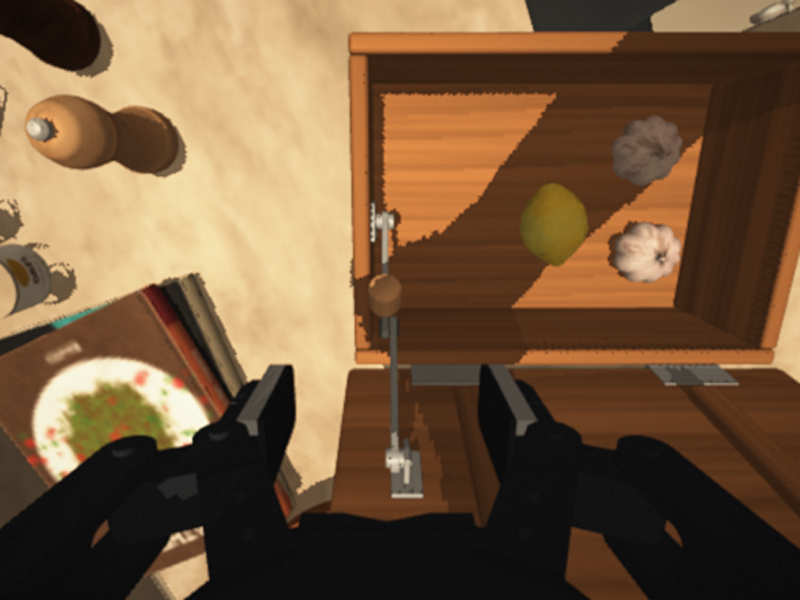

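Call:
step_arm(increments=[[[0.001,0,0.025,0,0,0],[0.002,0,0.05,0,0,0],[0.002,0,0.07,0,0,0],[0.002,0,0.085,0,0,0],[0.002,0,0.089,0,0,0]]], jaw=0.05)

```text
clock: 4.0
ee_pos: [0.5382, 0.2527, 0.1676]
tool_rot: [179.7, -0.3, -112.3]
wrist_force: [-0.9, -0.2, -0.3]
gripper_width: 0.583
finger_force: 0.0
```

```bash
python3 -c "
from h import *
rel([.5425,.2555,.170],[180,0,-112])
cv2.imwrite('pics/w2.png',cv2.resize(capture('wrist')[:,:,::-1],(800,600),interpolation=cv2.INTER_CUBIC)[150:])"
```

```text
clock 4.00 ee [0.5382 0.2527 0.1676] rpy [ 179.7   -0.3 -112.3] q [ 25.2  25.8  12.7  77.3  -0.  -42.5] F [-0.9 -0.2 -0.3] w 0.58
shift [-0.0042 -0.0029 -0.0024] turn [ 0.005 -0.005 -0.006] rows>= 0.13506560196567227 0.07088711978635422
```

View pics/w2.png

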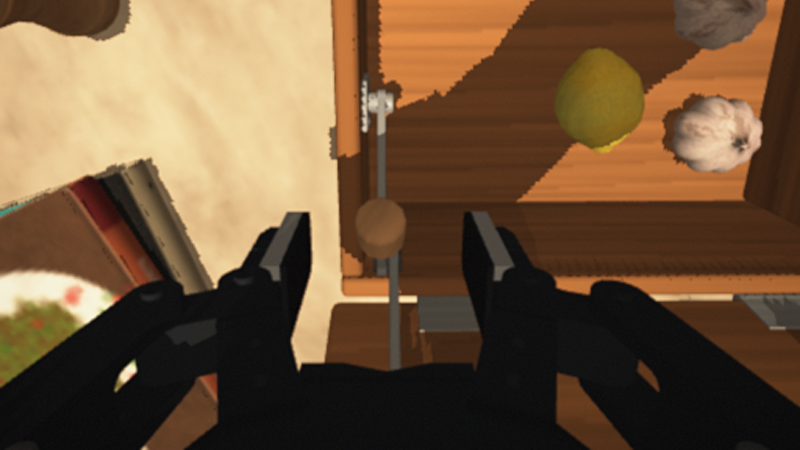

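```bash
python3 -c "
from h import *
s=robot.sense(); R0=R.from_euler('xyz',s['tool_rot'],degrees=True)
h=s['ee_pos']+R0.apply([[0,0,-.0187],[0.01,0,-.0187],[0,.009,-.0187],[0,0,-.025]])
print(s['ee_pos'],np.round(h[0],4),wproj(h)*1.5625-[0,150]); print(wproj([[.542,.256,.189]])*1.5625-[0,150])"
```

```text
[0.53864178 0.25290678 0.16840906] [0.5387 0.253  0.1871] [[388.02986712 216.67299641]
 [388.05380305 190.88063452]
 [412.81274518 216.66461886]
 [388.10373394 224.13744886]]
[[382.91771156 229.19573651]]
```

Call:
step_arm(increments=[[[-0.004,-0.0025,-0.002,0,0,0],[-0.004,-0.0025,-0.002,0,0,0],[-0.004,-0.0025,-0.002,0,0,0],[-0.004,-0.0025,-0.002,0,0,0],[-0.004,-0.0025,-0.002,0,0,0]]], jaw=0.0, squeeze=25)

```text
clock: 4.47
ee_pos: [0.5447, 0.2568, 0.1743]
tool_rot: [-179.9, 0.1, -112.3]
wrist_force: [0.3, -0.7, 0.4]
gripper_width: 0.001
finger_force: 0.0
```

Call:
step_arm(increments=[[[0,0,0,0,0,0],[0,0,0,0,0,0],[0,0,0,0,0,0]]])

```text
clock: 4.72
ee_pos: [0.5442, 0.2566, 0.1734]
tool_rot: [-180.0, 0.0, -112.3]
wrist_force: [0.1, 0.2, 0.3]
gripper_width: 0.003
finger_force: 0.0
```

```bash
python3 -c "
from h import *
p=[.408,.2687,1.1864]; a,z=.107,.128
r,t0=.092,np.arctan2(.086,.032)
for s in (0,.1,.2,.3,.4,.5,.6):
    t=t0+s; d=np.array([r*(np.cos(t)-np.cos(t0)),r*(np.sin(t)-np.sin(t0))]); print(s,'tool x %.4f z %.4f'%(-d[0],-d[1]))
rel([.54,.2555,.170],[180,0,-112])"
```

```text
0 tool x -0.0000 z -0.0000
0.1 tool x 0.0088 z -0.0028
0.2 tool x 0.0178 z -0.0047
0.3 tool x 0.0269 z -0.0056
0.4 tool x 0.0361 z -0.0057
0.5 tool x 0.0453 z -0.0048
0.6 tool x 0.0543 z -0.0031
clock 4.72 ee [0.5442 0.2566 0.1734] rpy [-180.     0.  -112.3] q [ 25.2  26.1  14.1  78.    0.  -42.4] F [0.1 0.2 0.3] w 0.00
shift [0.0026 0.0035 0.0034] turn [-0.     0.    -0.006] rows>= 0.13253975347175628 0.04524804112406795
```

```bash
python3 -c "
from h import *
cv2.imwrite('pics/w3.png',cv2.resize(capture('wrist')[150:350,150:350,::-1],(600,600),interpolation=cv2.INTER_CUBIC))"
```

```text
(no output)
```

View pics/w3.png

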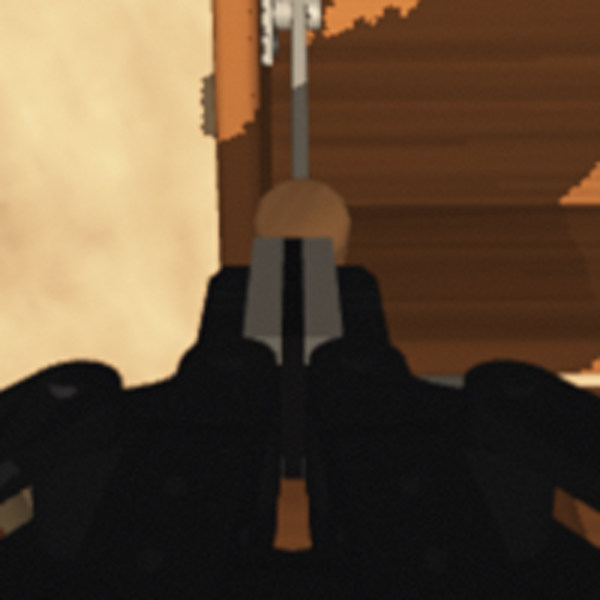

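```bash
python3 -c "
from h import *
T=[]
K=np.array([[.542,.256,.189]]);s=robot.sense()
for n in ('scene','top'):
    u,v=np.round(proj(n,K)[0]).astype(int); o=(u-33,v-50)
    im=capture(n)[o[1]:o[1]+100,o[0]:o[0]+66,::-1]; T.append(cv2.resize(im,None,fx=6,fy=6,interpolation=cv2.INTER_CUBIC))
    print(n,[np.round((proj(n,X)[0]+.5-o)*6).tolist() for X in (K,s['ee_pos'],s['ee_pos']+[0,0,.0187])])
cv2.imwrite('pics/c4.png',np.hstack(T))"
```

```text
scene [[199.0, 305.0], [197.0, 325.0], [196.0, 298.0]]
top [[199.0, 304.0], [199.0, 305.0], [197.0, 300.0]]
```

View pics/c4.png

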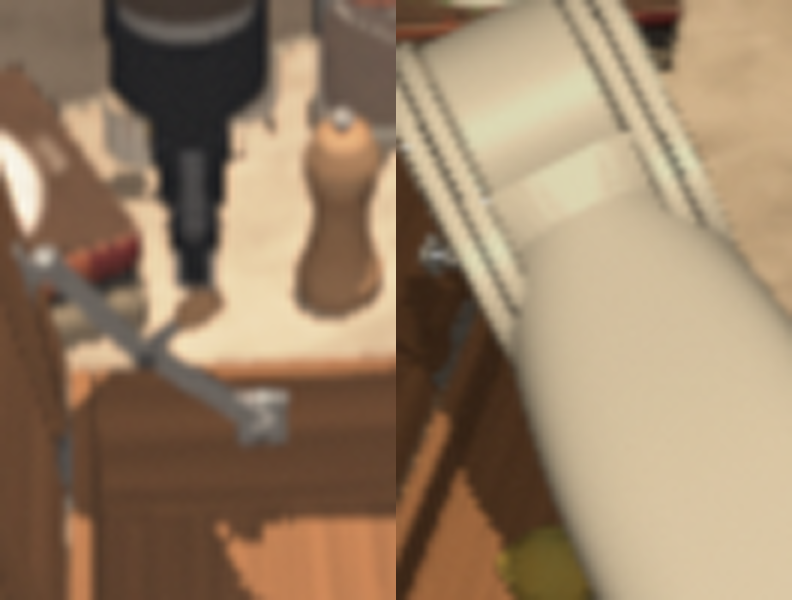

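Call:
step_arm(increments=[[[0.002,0.002,-0.005,0,0,0],[0.002,0.002,-0.005,0,0,0],[0.002,0.002,0,0,0,0],[0.002,0.002,0.008,0,0,0],[0.002,0.002,0.016,0,0,0]]], jaw=0.05)

```text
clock: 5.28
ee_pos: [0.5416, 0.2555, 0.1566]
tool_rot: [-180.0, 0.0, -112.3]
wrist_force: [-1.1, -0.7, -0.5]
gripper_width: 0.581
finger_force: 0.0
```

Call:
step_arm(increments=[[[0,0,0.008,0,0,0],[0,0,0.012,0,0,0],[0,0,0.012,0,0,0],[0,0,0.012,0,0,0]]])

```text
clock: 5.62
ee_pos: [0.5412, 0.2553, 0.1446]
tool_rot: [179.9, -0.1, -112.3]
wrist_force: [0.1, 0.0, 0.1]
gripper_width: 0.586
finger_force: 0.0
```

Call:
step_arm(increments=[[[0,0,0,0,0,0],[0,0,0,0,0,0],[0,0,0,0,0,0],[0,0,0,0,0,0],[0,0,0,0,0,0]]], jaw=0.0)

```text
clock: 6.03
ee_pos: [0.542, 0.2557, 0.1459]
tool_rot: [-179.9, 0.1, -112.3]
wrist_force: [1.2, -0.4, 1.3]
gripper_width: 0.194
finger_force: 24.6
```

Call:
step_arm(increments=[[[0.0044,0,-0.0014,0,0,0],[0.0088,0,-0.0028,0,0,0],[0.0133,0,-0.0038,0,0,0],[0.0178,0,-0.0047,0,0,0],[0.0223,0,-0.0053,0,0,0]]])

```text
clock: 6.45
ee_pos: [0.5335, 0.2349, 0.1507]
tool_rot: [-180.0, 0.1, -112.3]
wrist_force: [3.4, 3.4, -3.8]
gripper_width: 0.194
finger_force: 24.5
```

Call:
step_arm(increments=[[[0.0046,0,-0.0003,0,0,0],[0.0092,0,-0.0005,0,0,0],[0.0138,0,-0.0004,0,0,0],[0.0184,0,0,0,0,0],[0.023,0,0.0005,0,0,0]]])

```text
clock: 6.87
ee_pos: [0.5252, 0.2145, 0.1502]
tool_rot: [-180.0, 0.2, -112.3]
wrist_force: [5.9, 7.1, -5.2]
gripper_width: 0.199
finger_force: 24.5
```

Call:
step_arm(increments=[[[0.004,0,0.0006,0,0,0],[0.004,0,0.0006,0,0,0]]])

```text
clock: 7.03
ee_pos: [0.5234, 0.2101, 0.1495]
tool_rot: [-180.0, 0.1, -112.3]
wrist_force: [4.1, 4.4, -4.4]
gripper_width: 0.197
finger_force: 24.8
```

```bash
python3 -c "
from h import *
u,v=220,195;s=robot.sense(); print(s['ee_pos'],s['wrist_force'])
T=[]
for n,(u,v) in dict(scene=(225,170),top=(190,165)).items():
    T.append(cv2.resize(capture(n)[v:v+100,u-0:u+66,::-1],None,fx=6,fy=6,interpolation=cv2.INTER_CUBIC))
cv2.imwrite('pics/c5.png',np.hstack(T))
p=[.408,.2687,1.1864]; a,z=.107,.128
for lid in (0,.05,.1,.15,.2):
    th=np.radians(100)-lid; print(lid,np.round((proj('scene',box(p,[[a-.222*np.cos(th),.155,z+.222*np.sin(th)]]))[0]),1),np.round((proj('scene',box(p,[[a-.222*np.cos(th),-.155,z+.222*np.sin(th)]]))[0]),1))
"
```

```text
[0.52343127 0.21010212 0.14945512] [ 4.13666098  4.4216262  -4.41317015]
0 [203.3 252.7] [209.7 166.6]
0.05 [208.3 252. ] [213.7 166. ]
0.1 [213.4 251.4] [217.6 165.5]
0.15 [218.5 251. ] [221.6 165.2]
0.2 [223.6 250.8] [225.6 165.1]
```

View pics/c5.png

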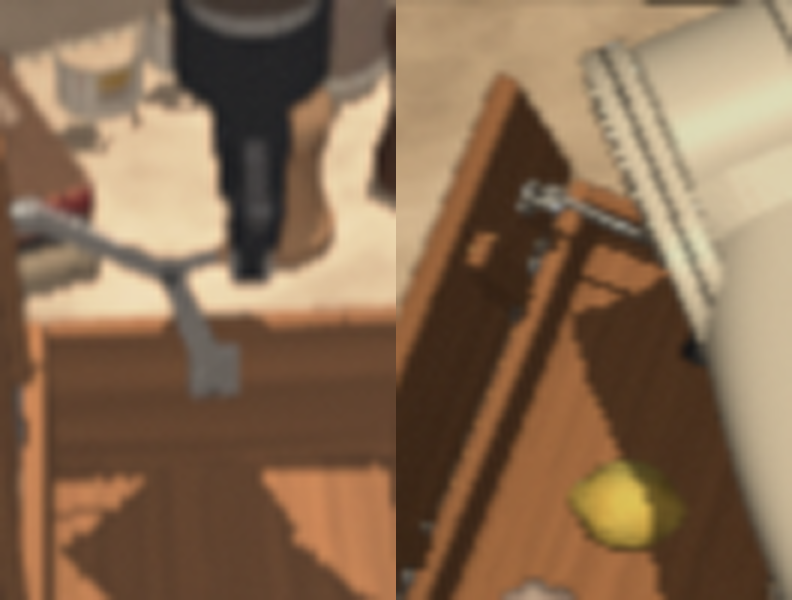

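Call:
step_arm(increments=[[[0,0,0,0,0,0],[0,0,0,0,0,0],[0,0,0,0,0,0],[0,0,0,0,0,0]]], jaw=0.05)

```text
clock: 7.47
ee_pos: [0.5223, 0.2093, 0.1495]
tool_rot: [180.0, -0.1, -112.3]
wrist_force: [0.7, 0.2, 0.9]
gripper_width: 0.585
finger_force: 0.0
```

Call:
step_arm(increments=[[[0,0,-0.012,0,0,0],[0,0,-0.03,0,0,0],[0,0,-0.06,0,0,0],[0,0,-0.095,0,0,0],[0,0,-0.13,0,0,0]]])

```text
clock: 7.88
ee_pos: [0.5219, 0.2093, 0.2804]
tool_rot: [179.9, -0.1, -112.3]
wrist_force: [2.1, 0.3, 0.9]
gripper_width: 0.592
finger_force: 0.0
```

```bash
python3 -c "
from h import *
rel([.45,.375,.36],[180,0,-112]); s=robot.sense()
D=np.array([[.5,13.83,.22,.199],[.4122,2.8,-5.3,.2501],[.3816,-.9,-7.6,.2599],[.4885,11.4,7.6,.2695],[.5999,25,25,.2595],[.5946,25.8,12.7,.1676],[.6017,26.1,14.1,.1734],[np.hypot(*s['ee_pos'][:2]),*s['joint_pos'][1:3],s['ee_pos'][2]]])
q2,q3=np.radians(D[:,1]),np.radians(D[:,2])
fk=lambda p,q2,q3:(p[0]+p[2]*np.sin(q2)+p[3]*np.cos(q2-q3+p[4]),p[1]+p[2]*np.cos(q2)-p[3]*np.sin(q2-q3+p[4]))
f=lambda p:np.r_[fk(p,q2,q3)[0]-D[:,0],fk(p,q2,q3)[1]-D[:,3]]
o=least_squares(f,[.1,.1,.3,.3,0]);print(o.x,np.abs(o.fun).max())
for r,z in ((.6,.3),(.6,.36),(.65,.36),(.65,.28),(.62,.36)):
    g=least_squares(lambda q:np.array(fk(o.x,*q))-[r,z],[.4,.4]); q=np.degrees(g.x); print(r,z,q,90-q[0]+q[1],g.cost)
"
```

```text
clock 7.88 ee [0.5219 0.2093 0.2804] rpy [ 1.799e+02 -1.000e-01 -1.123e+02] q [ 21.9  20.4  21.3  91.   -0.  -45.8] F [2.1 0.3 0.9] w 0.59
shift [-0.1259  0.1295 -0.0797] turn [ 0.002 -0.002 -0.006] rows>= 4.734195111976171 0.04955505688165767
[-3.23180160e-04 -1.91416457e-01  4.91775793e-01  3.91874179e-01
 -1.31887044e-02] 0.0019271476709076252
0.6 0.3 [25.44919856 31.63489773] 96.18569917055612 1.9808373493185573e-20
0.6 0.36 [27.29554214 43.51321427] 106.21767213135064 3.71938741681452e-25
0.65 0.36 [36.15306503 58.59095791] 112.43789287814835 3.5218169018981895e-17
0.65 0.28 [32.24719284 39.63282277] 97.38562993607069 9.956791522923736e-16
0.62 0.36 [30.54081474 48.82911786] 108.28830312078449 3.3667398401201687e-22
```

Call:
step_arm(increments=[[[0,0.032,-0.022,0,0,0],[0,0.064,-0.044,0,0,0],[0,0.096,-0.066,0,0,0],[0,0.128,-0.09,0,0,0]]], jaw=0.0)

```text
clock: 8.22
ee_pos: [0.4028, 0.2582, 0.3703]
tool_rot: [180.0, -0.1, -112.4]
wrist_force: [-0.2, 0.9, 0.9]
gripper_width: 0.016
finger_force: 0.0
```

Call:
step_arm(increments=[[[-0.03,0,0,0,0,0],[-0.07,0,0,0,0,0],[-0.11,0,0,0,0,0],[-0.15,0,0,0,0,0],[-0.19,0,0,0,0,0]]])

```text
clock: 8.63
ee_pos: [0.4752, 0.4319, 0.3701]
tool_rot: [-180.0, 0.0, -112.3]
wrist_force: [1.7, 1.1, 1.3]
gripper_width: 0.003
finger_force: 0.0
```

```bash
cat >> h.py <<'E'
p=[.408,.2687,1.1864]
def inbox():
    s=robot.sense(); d=s["ee_pos"]-[p[0],p[1],0]; c,t=np.cos(p[2]),np.sin(p[2])
    return np.round([c*d[0]+t*d[1],-t*d[0]+c*d[1],d[2]],4)
E
python3 -c "
from h import *
print(inbox()); s=robot.sense(); print(s['joint_pos'],s['tool_rot'],s['wrist_force'],s['clock'])"
```

```text
[ 0.1764 -0.0011  0.3701]
[ 4.22711495e+01  3.54996171e+01  5.91234349e+01  1.13589609e+02
 -1.35800509e-02 -2.54345368e+01] [-1.79973044e+02  2.50611918e-02 -1.12294312e+02] [1.65504236 1.10125946 1.25817642] 8.6333
```

Call:
step_arm(increments=[[[0,0,0.02,0,0,0],[0,0,0.045,0,0,0],[0,0,0.07,0,0,0],[0,0,0.085,0,0,0],[0,0,0.085,0,0,0]]])

```text
clock: 9.05
ee_pos: [0.4737, 0.4289, 0.2796]
tool_rot: [179.8, -0.5, -112.3]
wrist_force: [0.3, 0.5, -0.3]
gripper_width: -0.0
finger_force: 0.0
```

Call:
step_arm(increments=[[[0.006,0,0,0,0,0],[0.012,0,0,0,0,0],[0.018,0,0,0,0,0],[0.024,0,0,0,0,0],[0.03,0,0,0,0,0]]])

```text
clock: 9.47
ee_pos: [0.464, 0.4021, 0.2866]
tool_rot: [-179.9, 0.1, -112.3]
wrist_force: [0.2, 0.3, 0.8]
gripper_width: 0.001
finger_force: 0.0
```

Call:
step_arm(increments=[[[0.005,0,0,0,0,0],[0.01,0,0,0,0,0],[0.015,0,0,0,0,0]]])

```text
clock: 9.72
ee_pos: [0.4589, 0.3896, 0.2863]
tool_rot: [-179.9, 0.3, -112.3]
wrist_force: [1.1, 2.9, 3.3]
gripper_width: -0.002
finger_force: 2.0
```

```bash
python3 -c "
import numpy as np
f=lambda d:np.array([.107-.186*np.cos(d)+.014*np.sin(d),.128+.186*np.sin(d)+.014*np.cos(d)])
for a in range(90,0,-10):
    print(a,[(-np.round(f(np.radians(a-k))-f(np.radians(a)),4)).tolist() for k in (2,4,6,8,10)])
"
```

```text
90 [[0.0065, -0.0004], [0.013, -0.0005], [0.0195, -0.0004], [0.026, -0.0001], [0.0325, 0.0004]]
80 [[0.0065, 0.0008], [0.0129, 0.0017], [0.0193, 0.003], [0.0257, 0.0044], [0.0319, 0.006]]
70 [[0.0062, 0.0019], [0.0124, 0.004], [0.0185, 0.0063], [0.0245, 0.0088], [0.0304, 0.0115]]
60 [[0.0058, 0.0029], [0.0115, 0.0061], [0.0171, 0.0094], [0.0226, 0.0129], [0.028, 0.0166]]
50 [[0.0052, 0.0039], [0.0103, 0.008], [0.0152, 0.0122], [0.02, 0.0166], [0.0247, 0.0212]]
40 [[0.0045, 0.0047], [0.0088, 0.0096], [0.0129, 0.0147], [0.0168, 0.0198], [0.0206, 0.0252]]
30 [[0.0036, 0.0054], [0.007, 0.011], [0.0101, 0.0167], [0.0131, 0.0225], [0.0159, 0.0284]]
20 [[0.0026, 0.006], [0.0049, 0.012], [0.0071, 0.0182], [0.009, 0.0244], [0.0107, 0.0307]]
10 [[0.0015, 0.0063], [0.0028, 0.0127], [0.0038, 0.0191], [0.0047, 0.0256], [0.0053, 0.0321]]
```

Call:
step_arm(increments=[[[0.0065,0,0,0,0,0],[0.013,0,0,0,0,0],[0.0195,0,0,0,0,0],[0.026,0,0,0,0,0],[0.0325,0,0.0005,0,0,0]]])

```text
clock: 10.13
ee_pos: [0.4458, 0.358, 0.2843]
tool_rot: [-180.0, -0.0, -112.3]
wrist_force: [1.9, 3.1, 3.2]
gripper_width: -0.001
finger_force: 1.8
```

Call:
step_arm(increments=[[[0.0065,0,0.001,0,0,0],[0.013,0,0.002,0,0,0],[0.0195,0,0.003,0,0,0],[0.0255,0,0.0045,0,0,0],[0.032,0,0.006,0,0,0]]])

```text
clock: 10.55
ee_pos: [0.4335, 0.3283, 0.2779]
tool_rot: [-180.0, -0.0, -112.3]
wrist_force: [2.5, 1.9, 1.0]
gripper_width: -0.0
finger_force: 1.4
```

```bash
python3 -c "
from h import *
print(inbox()); s=robot.sense(); print(np.round(s['joint_pos'],1),s['wrist_force'],s['ft_torque'],s['clock'])"
```

```text
[ 0.0648 -0.0013  0.2779]
[ 37.1  18.   17.5  89.5  -0.  -30.5] [2.45726087 1.85978627 0.95670433] [ 0.36717618 -0.57548845  0.02427103] 10.55
```

Call:
step_arm(increments=[[[0.006,0,0.002,0,0,0],[0.0125,0,0.004,0,0,0],[0.0185,0,0.0065,0,0,0],[0.0245,0,0.009,0,0,0],[0.0305,0,0.0115,0,0,0]]])

```text
clock: 10.97
ee_pos: [0.4218, 0.3003, 0.2663]
tool_rot: [180.0, -0.0, -112.3]
wrist_force: [2.8, 1.5, 0.8]
gripper_width: -0.003
finger_force: 1.1
```

Call:
step_arm(increments=[[[0.006,0,0.003,0,0,0],[0.0115,0,0.006,0,0,0],[0.017,0,0.0095,0,0,0],[0.0225,0,0.013,0,0,0],[0.028,0,0.0165,0,0,0]]])

```text
clock: 11.38
ee_pos: [0.4111, 0.2745, 0.2499]
tool_rot: [180.0, -0.0, -112.3]
wrist_force: [2.0, 1.2, 0.5]
gripper_width: -0.0
finger_force: 0.8
```

Call:
step_arm(increments=[[[0.005,0,0.004,0,0,0],[0.0105,0,0.008,0,0,0],[0.015,0,0.012,0,0,0],[0.02,0,0.0165,0,0,0],[0.0245,0,0.021,0,0,0]]])

```text
clock: 11.8
ee_pos: [0.4017, 0.2517, 0.2288]
tool_rot: [180.0, -0.0, -112.3]
wrist_force: [1.1, -0.4, 2.8]
gripper_width: -0.001
finger_force: 0.7
```

```bash
python3 -c "
from h import *
print(inbox()); s=robot.sense(); print(np.round(s['joint_pos'],1),s['wrist_force'],s['ft_torque'],s['clock'])"
```

```text
[-0.0181 -0.0005  0.2288]
[ 32.1  10.2   0.1  79.9  -0.  -35.6] [ 1.05145949 -0.41804979  2.79528752] [-0.01663433 -0.1295404  -0.01235584] 11.8
```

Call:
step_arm(increments=[[[0.0045,0,0.0045,0,0,0],[0.009,0,0.0095,0,0,0],[0.013,0,0.0145,0,0,0],[0.017,0,0.02,0,0,0],[0.0205,0,0.025,0,0,0]]])

```text
clock: 12.22
ee_pos: [0.394, 0.2328, 0.2036]
tool_rot: [180.0, -0.0, -112.3]
wrist_force: [1.0, 0.1, 0.9]
gripper_width: 0.001
finger_force: 0.5
```

Call:
step_arm(increments=[[[0.0035,0,0.0055,0,0,0],[0.007,0,0.011,0,0,0],[0.01,0,0.0165,0,0,0],[0.013,0,0.0225,0,0,0],[0.016,0,0.028,0,0,0]]])

```text
clock: 12.63
ee_pos: [0.3882, 0.2184, 0.1756]
tool_rot: [180.0, 0.0, -112.3]
wrist_force: [0.7, 1.7, -0.4]
gripper_width: -0.0
finger_force: 0.3
```

Call:
step_arm(increments=[[[0.0015,0,0.003,0,0,0],[0.0025,0,0.006,0,0,0],[0.004,0,0.009,0,0,0],[0.005,0,0.012,0,0,0],[0.006,0,0.015,0,0,0]]])

```text
clock: 13.05
ee_pos: [0.3861, 0.213, 0.1611]
tool_rot: [-180.0, 0.0, -112.3]
wrist_force: [0.2, 0.3, 1.0]
gripper_width: 0.002
finger_force: 0.2
```

```bash
python3 -c "
from h import *
print(inbox()); s=robot.sense(); print(np.round(s['joint_pos'],1),s['wrist_force'],s['ft_torque'],s['clock'])"
```

```text
[-0.0599 -0.0006  0.1611]
[ 28.9   8.4 -12.4  69.2  -0.  -38.8] [0.15203079 0.2661157  1.04677072] [-0.04478101  0.01060198 -0.01784919] 13.05
```

Call:
step_arm(increments=[[[0.001,0,0.003,0,0,0],[0.002,0,0.006,0,0,0],[0.0025,0,0.009,0,0,0],[0.003,0,0.012,0,0,0],[0.004,0,0.015,0,0,0]]])

```text
clock: 13.47
ee_pos: [0.3846, 0.2094, 0.1461]
tool_rot: [-180.0, 0.0, -112.3]
wrist_force: [0.5, 0.3, 0.9]
gripper_width: 0.003
finger_force: 0.2
```

Call:
step_arm(increments=[[[0.0005,0,0.003,0,0,0],[0.001,0,0.006,0,0,0],[0.0015,0,0.009,0,0,0],[0.002,0,0.012,0,0,0],[0.0025,0,0.015,0,0,0]]])

```text
clock: 13.88
ee_pos: [0.3836, 0.207, 0.131]
tool_rot: [180.0, -0.0, -112.3]
wrist_force: [-0.7, -0.5, 0.4]
gripper_width: -0.003
finger_force: 0.2
```

Call:
step_arm(increments=[[[0,0,0.002,0,0,0],[0,0,0.004,0,0,0],[0,0,0.006,0,0,0],[0,0,0.007,0,0,0],[0,0,0.008,0,0,0]]])

```text
clock: 14.3
ee_pos: [0.3835, 0.207, 0.1232]
tool_rot: [180.0, -0.0, -112.3]
wrist_force: [0.1, 0.2, 0.8]
gripper_width: -0.001
finger_force: 0.1
```

```bash
python3 -c "
from h import *
print(inbox()); s=robot.sense(); print(np.round(s['joint_pos'],1),s['wrist_force'],s['ft_torque'],s['clock'])"
```

```text
[-0.0663 -0.0004  0.1232]
[ 28.4   9.6 -16.9  63.5   0.  -39.3] [0.0849995  0.19548719 0.81324632] [-0.04657333  0.0309488   0.03248601] 14.3
```

Keep going down in 2 mm rows, stopping on a force rise.

Call:
step_arm(increments=[[[0,0,0.002,0,0,0],[0,0,0.004,0,0,0],[0,0,0.006,0,0,0]]])

```text
clock: 14.55
ee_pos: [0.3836, 0.2071, 0.1172]
tool_rot: [-180.0, 0.0, -112.3]
wrist_force: [0.4, -0.0, -0.3]
gripper_width: 0.003
finger_force: 0.1
```

Call:
step_arm(increments=[[[0,0,0.001,0,0,0],[0,0,0.002,0,0,0],[0,0,0.003,0,0,0]]])

```text
clock: 14.8
ee_pos: [0.3835, 0.207, 0.1142]
tool_rot: [180.0, -0.0, -112.3]
wrist_force: [0.4, -0.7, 0.6]
gripper_width: -0.002
finger_force: 0.1
```

Call:
step_arm(increments=[[[0,0,0.001,0,0,0],[0,0,0.002,0,0,0],[0,0,0.003,0,0,0]]])

```text
clock: 15.05
ee_pos: [0.3836, 0.207, 0.1113]
tool_rot: [-180.0, 0.0, -112.3]
wrist_force: [-0.6, -0.5, 0.4]
gripper_width: 0.0
finger_force: 0.1
```

```bash
python3 -c "
from h import *
print(inbox(),robot.sense()['wrist_force'])
a,z=.107,.128
o=(150,140);T=[]
I=cv2.resize(capture('scene')[205:335,195:325,::-1],(390,390),interpolation=cv2.INTER_CUBIC)
J=cv2.resize(capture('wrist')[:,:,::-1][120:384,115:379],(396,396),interpolation=cv2.INTER_CUBIC)[:390]
cv2.imwrite('pics/c6.png',np.hstack([I,J]))
for ph in (0,5,10):
  th=np.radians(ph);print(ph,[np.round((proj('scene',box(p,[[a-.222*np.cos(th)+.014*np.sin(th),y,z+.222*np.sin(th)+.014*np.cos(th)]]))[0]+.5-[195,205])*3).tolist() for y in(-.155,.155)])
"
```

```text
[-0.0663 -0.0005  0.1113] [-0.64998359 -0.48333627  0.41201138]
0 [[311.0, 33.0], [359.0, 288.0]]
5 [[310.0, 19.0], [358.0, 275.0]]
10 [[308.0, 6.0], [356.0, 262.0]]
```

View pics/c6.png

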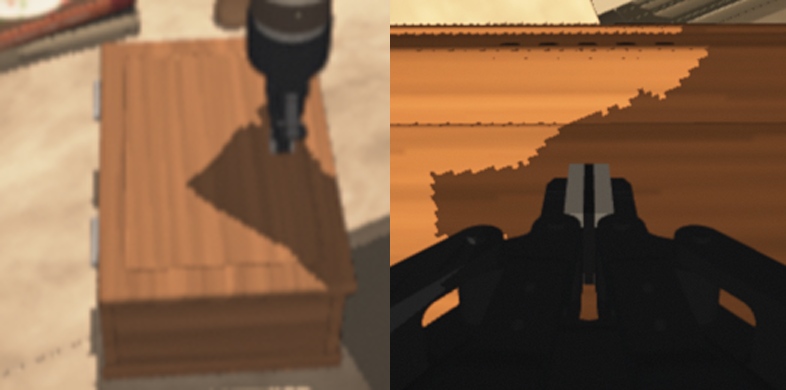

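Call:
step_arm(increments=[[[0,0,0.001,0,0,0],[0,0,0.002,0,0,0]]])

```text
clock: 15.32
ee_pos: [0.3838, 0.2071, 0.1105]
tool_rot: [-180.0, 0.0, -112.3]
wrist_force: [-4.8, -2.3, 15.7]
gripper_width: -0.001
finger_force: 8.3
```

Call:
step_arm(increments=[[[0,0,0.001,0,0,0],[0,0,0.002,0,0,0]]])

```text
clock: 15.48
ee_pos: [0.3839, 0.2072, 0.1103]
tool_rot: [-179.9, 0.1, -112.3]
wrist_force: [-8.8, -4.5, 30.0]
gripper_width: 0.002
finger_force: 15.2
```

Call:
step_arm(increments=[[[0,0,-0.003,0,0,0],[0,0,-0.01,0,0,0],[0,0,-0.03,0,0,0],[0,0,-0.06,0,0,0],[0,0,-0.1,0,0,0]]])

```text
clock: 15.9
ee_pos: [0.3816, 0.206, 0.2062]
tool_rot: [179.8, -0.3, -112.3]
wrist_force: [1.0, 0.6, -0.3]
gripper_width: -0.001
finger_force: 0.0
```

Call:
step_arm(increments=[[[0,0,0,0,0,0],[0,0,0,0,0,0],[0,0,0,0,0,0]]])

```text
clock: 16.15
ee_pos: [0.3836, 0.207, 0.2073]
tool_rot: [-180.0, 0.0, -112.3]
wrist_force: [-0.4, -0.1, -1.6]
gripper_width: 0.002
finger_force: 0.0
```

```bash
python3 -c "
from h import *
from bench import ticket
s=robot.sense(); print(s['clock'],s['ee_pos'],s['wrist_force'])
print(ticket.hand_in())"
```

```text
16.15 [0.38362134 0.20704566 0.20728714] [-0.41050921 -0.06006143 -1.63023096]
the job is handed in; nothing more can be done
None
```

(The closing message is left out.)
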